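# Make room in the divider tote for the long ink knife

## Task

Slide the two dividers of the grey tote outwards until the middle bay is long enough for the long ink knife, leaving the ink tin and the squeegee in the end bays where they are. Then take the long ink knife from the sloping rest and lay it down, not drop it, flat and lengthwise in the middle bay. Leave the short knife, the roller and the paint can alone.

Things in the scene. Friction and masses are not known exactly. Their poses are not given: they have to be found in the camera images.
- tote: grey plastic tote, open on top, standing firm on the bench. Inside 140 mm (its x) by 480 mm (its y, its length), walls and floor 6 mm thick, rim 52 mm above the bench. Origin: centre of its underside, on the bench; z up. Two black dividers across it make three bays in a row along y
- left_divider (a joint): slide of the left divider (the one on the tote's +y side): metres it has been slid outwards (tote +y) from its inner stop; at 0 the middle of the plate is at y = +45 mm in the tote, at 0.155 (outer stop) at +200 mm. Saddles 30 mm long ride on the rims: about 3 N of drag; it stays where it is left
- right_divider (a joint): slide of the right divider (the tote's -y side): metres slid outwards (tote -y) from its inner stop; at 0 the middle of the plate is at y = -45 mm in the tote, at 0.155 at -200 mm. Otherwise like the left one
- left_divider_tab (a point): middle of the left divider's finger tab, 72 mm above the tote's underside. The tab is 44 mm wide (tote x), 10 mm thick (tote y) and stands from 52 to 92 mm high, above the middle of the plate, which is also 10 mm thick and fills the tote's width. Axes as the tote's
- right_divider_tab (a point): middle of the right divider's finger tab; same sizes as the left
- ink_tin: closed round steel ink tin, diameter 85 mm, 38 mm high, 0.25 kg, standing in one of the two end bays (left or right). Origin: centre of its underside
- squeegee: small wooden squeegee with a rubber edge, 100 mm long (its x), 45 mm wide (its y), 22 mm thick, lying flat across the tote in the other end bay. Origin: centre of its underside
- rest: fixed wooden knife rest, 180 mm wide (its y); two knives lie in its slots at y = +45 and -45 mm, sloping 30 degrees: handles low towards its -x, blades rising towards its +x. Each handle lies on two slats, under its first 25 mm and 104 to 124 mm from its butt, between 8 mm high guide blocks; between the slats nothing is under or beside it. Origin: centre of its underside
- long_knife: long ink knife, 240 mm, 0.17 kg: dark wood handle with bolster 130 mm long, 28 wide (its y), 22 thick (its z); steel blade 110 mm long, 34 to 50 mm wide, 3 mm thick, at half the handle's thickness. Origin: butt end, underside, mid-width; x towards the blade tip, z out of the upper side. Centre of mass about 90 mm from the butt; lies flat on its handle. Starts in either slot of the rest
- long_knife_grip (a point): on the long knife's handle, 75 mm from the butt, mid-width and mid-thickness (11 mm above the underside): free on both sides for fingers. Axes as the knife's
- long_knife_mid (a point): middle of the long knife's length, 120 mm from the butt, level with the handle's underside. Axes as the knife's
- short_knife: short knife in the other slot of the rest: the same handle, but a stubby 45 mm blade, 175 mm long in all. Origin at the butt, underside; axes as the long knife's. To be left alone
- brayer: hand roller lying on the bench on the far side of the tote: black roller 38 mm across and 90 mm long, wooden handle. Origin under the roller. To be left alone
- paint_can: closed metal can, diameter 78 mm, 97 mm high, standing on the bench. Origin: centre of its underside. To be left alone
Things that resemble listed ones, but are neither listed nor needed, are in the scene too. Leave any orange look-alike of the long_knife alone. Of the things shaped like the squeegee, the wooden one is meant.

How it is judged:
On the way, in this order (a step that is already met when the one before it is completed fails the run):
1. the dividers stand far enough apart for the long knife: at least 252 mm between the middles of their tabs (a 242 mm bay) (distance between left_divider_tab and right_divider_tab above 0.252 m), for 0.2 s.
2. the long knife has been taken away from the rest (horizontal distance between long_knife_grip and rest above 0.2 m), for 0.1 s.
At the end, for the whole second after the job is handed in: tabs at least 252 mm apart; the long knife at rest between the dividers, flat on the tote's floor (within 5 deg and 6 mm), along the tote within 14 deg, either way round; tin and squeegee flat in their end bays, within 12 mm of where they were (distance between left_divider_tab and right_divider_tab above 0.252 m and y of long_knife_mid in the frame of left_divider_tab below -0.12 m and y of long_knife_mid in the frame of right_divider_tab above 0.12 m and x of long_knife_mid in the frame of tote between -0.065 and 0.065 m and z of long_knife_mid in the frame of tote between 0.002 and 0.012 m and angle between long_knife's own z axis and vertical below 0.08 rad and angle between the x axis of long_knife and the y axis of tote, either way round below 0.25 rad and linear speed of long_knife below 0.02 m/s and angular speed of long_knife below 0.2 rad/s and distance of each of ink_tin, squeegee from where it was at the start of the episode below 0.012 m and angle between each of ink_tin, squeegee's own z axis and vertical below 0.1 rad); the robot touches nothing.
It fails at once if the long knife is dropped or thrown: not held by the fingers and moving faster than 0.7 m/s (contact force between the fingers and long_knife below 0.05 N and linear speed of long_knife above 0.7 m/s).
It fails at once if the ink tin or the squeegee is shoved more than 15 mm (distance of any of ink_tin, squeegee from where it was at the start of the episode above 0.015 m).
It fails at once if the short knife, the roller or the paint can is moved more than 20 mm (distance of any of short_knife, brayer, paint_can from where it was at the start of the episode above 0.02 m).
It also fails if it takes over 64 s, if anything falls off the work surface, if the arm or the gripper's body presses on something with over 40 N, if the wrist force passes 120 N, or if a joint passes its speed limit or range.

## Robot

A 6-joint arm with a two-finger parallel gripper is mounted at the origin on the work surface. World frame = base frame: x ahead of the robot, y to its left, z up, the work surface at z = 0. Lengths are in m, angles in rad, forces in N, time in s.
With the tool pointing down it reaches from about 0.35 to 0.8 m from the base axis. Payload 7.3 kg.
Tool frame: the origin (TCP) lies midway between the tips of the shut fingers; the grasp point (between the pads) lies 19 mm behind it; z points along the fingers, y is the direction in which the jaws open and shut (so a half turn about z gives the same grasp; the last joint's range is limited). The gripper opens to 85 mm and grips with 20 to 120 N. Pads are 22 mm wide; open, the fingers measure 114 mm over their backs; the gripper's body (76 mm by 85 mm) begins 54 mm behind the grasp point. The pads swing forward as they close: fully open they stand 13 mm farther back than shut.
Start: joints at [1.166, 0.342, 1.524, -0, 1.275, -0.146], TCP at [0.134, 0.508, 0.231] pointing down, gripper open.
Joint ranges: [-2.53, 2.53], [-0.77, 2.02], [0.04, 2.7], [-1, 4.14], [0.28, 2.66], [-3.11, 3.11]. Speed limits (rad/s): [2.57, 2.57, 3.14, 3.14, 3.14, 3.14].

## Interface

Orientations are given as a unit quaternion [x, y, z, w].
In Python, from cell import bot gives the robot as it stands. Calls block until the motion is done:
- bot.goto(position, orientation): joint-space move of the TCP to a pose.
- bot.movel(position, attitude=None, feed=0.15, until_force=None): straight line of the TCP; attitude=None keeps the orientation; feed is the mean speed in m/s. With until_force (N) it stops when the force on the tool has changed by that much, and returns True; else False.
- bot.move_j(angles): joint-space move.
- bot.set_gripper(opening): opening from 0.0 (shut) to 1.0 (fully open); the grip force is fixed at half the most; returns when the fingers have stopped.
- bot.sleep(seconds).
- bot.inverse_kinematics(position, orientation): joint angles nearest the present ones, or None.
- bot.read_camera(name): name is "side" or "top"; returns the picture (384x512x3 uint8, red, green, blue); there is no depth.
- bot.get_calibration(name): a dict with "fx", "fy", "cx", "cy" (pixels), "k1" (the pictures are not rectified: a ray, as slopes to the right and down, at radius r is drawn at 1 + k1 r^2 times it, then the intrinsics apply), "cam_to_world" (4x4, takes a point from camera to world coordinates). Camera axes: x right, y up, looking along -z (the intrinsics and any distortion apply to the point x, -y, -z); pixel columns grow to the right and rows downward; lengths in m; the calibration is good to about 2 mm. A picture is of the moment at which its call begins. get_calibration takes no time and is no camera call.
A pose or a line that the arm cannot do raises bot.Unreachable and nothing moves.
- bot.job_done(): hands the job in, once; it reports no verdict.
Readings, each from a call of its own:
- bot.read_clock(): time.
- bot.read_q(): joint angles.
- bot.read_qvel(): joint speeds.
- bot.read_joint_torque(): joint torques, N m.
- bot.read_eef_pos(): TCP position.
- bot.read_tool_rot(): TCP orientation.
- bot.read_contact_force(): force on the tool from outside, world axes, zero at the start.
- bot.read_wrist_torque(): the same for the moment, N m.
- bot.read_gripper_width(): opening from 0.0 (shut) to 1.0 (fully open).
Only numpy, scipy, OpenCV 4.12 (cv2) and the standard library are available. Lean on these libraries where they do the work, as an engineer would, in place of code of your own. Each camera call takes 0.05 s, during which the arm holds its last target.

## Working session

There is one attempt and no reset: what is moved stays moved. The work goes in short steps, each a Python script; the robot and the scene stay as the last script left them, time stands still between calls to the robot, and variables do not carry over. Pictures are saved under pics/ and viewed, and the job is handed in when it is done.

```bash
ls; mkdir -p pics
python3 - <<'E'
from cell import bot
import cv2
for n in ("top","side"):
    im=bot.read_camera(n); cv2.imwrite(f"pics/{n}0.png",cv2.cvtColor(im,cv2.COLOR_RGB2BGR))
    c=bot.get_calibration(n); print(n,{k:(v if k!="cam_to_world" else [list(map(lambda a:round(float(a),4),r)) for r in v]) for k,v in c.items()})
print(bot.read_clock(),bot.read_tool_rot())
E
```

```text
pics
top {'fx': 352.8914916552602, 'fy': 352.8914916552602, 'cx': 259.89492110054664, 'cy': 191.55941189356344, 'k1': -0.06053385030146187, 'cam_to_world': [[-0.0216, 0.9814, -0.1906, 0.2943], [-0.9997, -0.0187, 0.0171, 0.0007], [0.0133, 0.191, 0.9815, 1.0541], [0.0, 0.0, 0.0, 1.0]]}
side {'fx': 464.5329512908715, 'fy': 464.5329512908715, 'cx': 263.4340186862588, 'cy': 191.99726961624998, 'k1': -0.18678471259066268, 'cam_to_world': [[0.9992, 0.0062, -0.0389, 0.4453], [-0.0359, 0.5514, -0.8335, -1.1663], [0.0162, 0.8342, 0.5512, 0.8531], [0.0, 0.0, 0.0, 1.0]]}
0.1 [ 1.29042520e-01  9.91638835e-01 -6.40321696e-04 -1.99000590e-04]
```

View pics/top0.png

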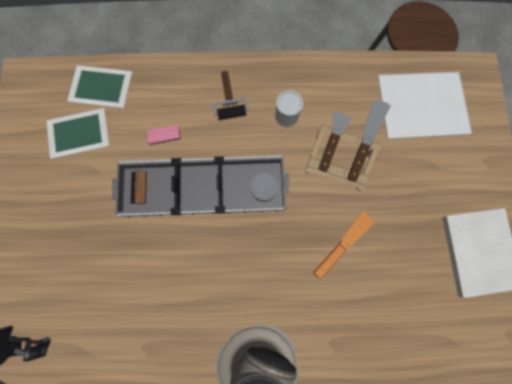

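View pics/side0.png

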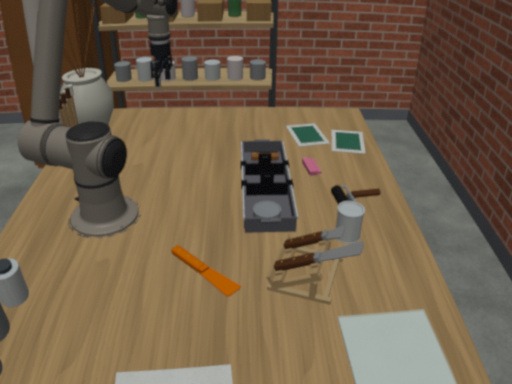

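```bash
cat > h.py <<'E'
import numpy as np, cv2
from cell import bot
from scipy.spatial.transform import Rotation as R
def ray(n,px):
    c=bot.get_calibration(n); k=c["k1"]
    d=np.array([(px[0]-c["cx"])/c["fx"],(px[1]-c["cy"])/c["fy"]])
    K=np.array([[c["fx"],0,c["cx"]],[0,c["fy"],c["cy"]],[0,0,1]])
    u=cv2.undistortPoints(np.array([[px]],float),K,np.array([k,0,0,0.]))[0,0]
    M=np.array(c["cam_to_world"]); v=M[:3,:3]@np.array([u[0],-u[1],-1]); return M[:3,3],v/np.linalg.norm(v)
def plane(n,px,z):
    o,v=ray(n,px); return o+v*(z-o[2])/v[2]
def tri(pt,ps):
    o1,v1=ray("top",pt); o2,v2=ray("side",ps)
    A=np.stack([v1,-v2],1); s=np.linalg.lstsq(A,o2-o1,rcond=None)[0]
    a=o1+s[0]*v1; b=o2+s[1]*v2; return (a+b)/2, np.linalg.norm(a-b)
def proj(n,P):
    c=bot.get_calibration(n); M=np.array(c["cam_to_world"]); p=M[:3,:3].T@(np.array(P)-M[:3,3])
    u=np.array([p[0],-p[1]])/-p[2]; r2=u@u; u=u*(1+c["k1"]*r2); return np.array([c["fx"]*u[0]+c["cx"],c["fy"]*u[1]+c["cy"]])
def crop(n,x0,y0,w,h,s,name,im=None):
    im=bot.read_camera(n) if im is None else im
    o=cv2.resize(im[y0:y0+h,x0:x0+w],None,fx=s,fy=s,interpolation=cv2.INTER_CUBIC)
    for i in range(0,w,10): cv2.line(o,(i*s,0),(i*s,6 if i%50 else 14),(255,0,0),1)
    for j in range(0,h,10): cv2.line(o,(0,j*s),(6 if j%50 else 14,j*s),(255,0,0),1)
    cv2.imwrite("pics/"+name,cv2.cvtColor(o,cv2.COLOR_RGB2BGR)); return im
E
python3 - <<'E'
import sys; sys.path.insert(0,'.')
from h import *
t=cv2.imread("pics/top0.png")[...,::-1]; s=cv2.imread("pics/side0.png")[...,::-1]
crop("top",300,90,100,100,6,"c_top_rest.png",t)
crop("top",105,145,190,80,4,"c_top_tote.png",t)
crop("side",265,220,110,90,6,"c_side_rest.png",s)
crop("side",225,130,90,110,5,"c_side_tote.png",s)
E
```

```text
(no output)
```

View pics/c_top_rest.png

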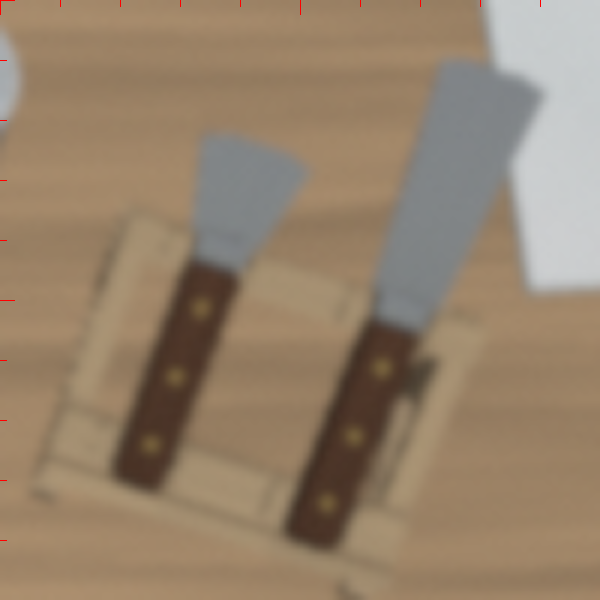

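View pics/c_top_tote.png

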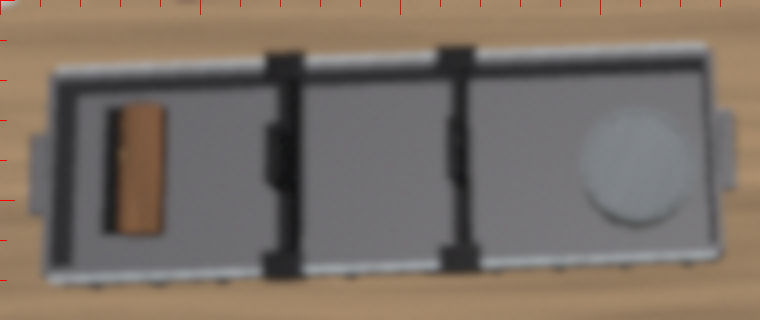

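View pics/c_side_rest.png

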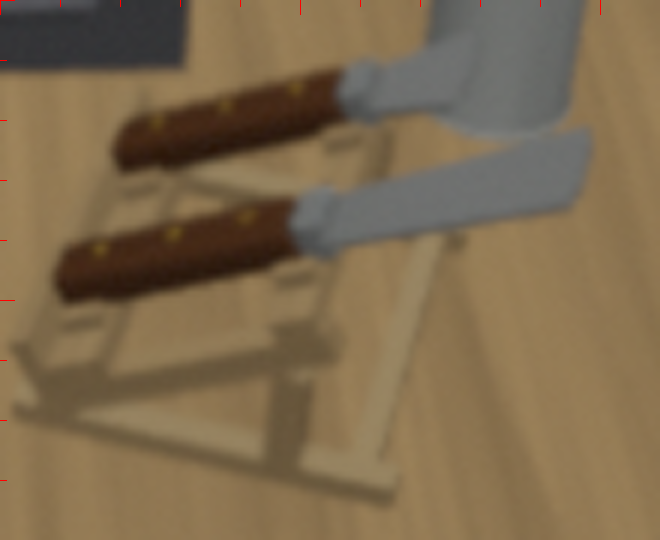

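View pics/c_side_tote.png

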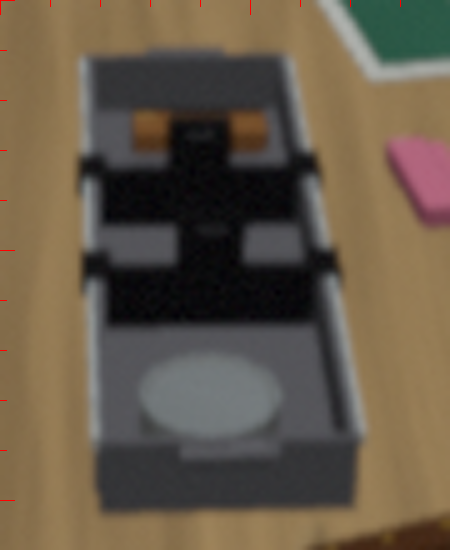

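Run:
```python
from h import *
np.set_printoptions(precision=4,suppress=True)
T=lambda a,b:(a/6+300,b/6+90); S=lambda a,b:(a/6+265,b/6+220)
P=[]
for a,b in [((382,368),(247,217)),((354,436),(173,233)),((327,504),(99,250)),]:
    p,e=tri(T(*a),S(*b)); P.append(p); print("rivet",p,e)
d=P[0]-P[2]; print("dir",d/np.linalg.norm(d), np.linalg.norm(d), "slope",np.degrees(np.arcsin(d[2]/np.linalg.norm(d))),"yaw",np.degrees(np.arctan2(d[1],d[0])))
c=lambda a,b:(a/4+105,b/4+145)
rc=[plane("top",c(*q),0.052) for q in [(52,68),(710,45),(720,258),(46,280)]]
for q in rc: print("corner",q)
sc=[(225+x/5,130+y/5) for x,y in [(85,57),(290,57),(362,437),(95,440)]]
print("side corners",[plane("side",q,0.052) for q in sc])
print("lens",[np.linalg.norm(rc[i]-rc[(i+1)%4]) for i in range(4)], "centre",np.mean(rc,0), "yaw y-axis",[np.degrees(np.arctan2(-(q[0]),q[1])) for q in (rc[0]-rc[1],rc[3]-rc[2])])
for q in [(285,65),(283,264),(457,58),(460,258)]: print("saddle",plane("top",c(*q),0.054))
for q in [(280,157),(457,150)]: print("tab top",plane("top",c(*q),0.092))
print("tin",plane("top",c(637,166),0.038),"sq",plane("top",c(142,170),0.022),"sq ends",plane("top",c(120,235),0.022),plane("top",c(165,105),0.022))
# rest base via feet
for q in [(45,493),(352,590)]: print("restfoot",plane("top",T(*q),0.0))
for q in [(15,410),(395,500)]: print("restfoot side",plane("side",S(*q),0.0))
```

```text
rivet [ 0.5918 -0.3138  0.0999] 0.0021110583451549036
rivet [ 0.5634 -0.3032  0.0824] 0.002031473798102429
rivet [ 0.5342 -0.2929  0.0643] 0.0016423316196293996
dir [ 0.8124 -0.2957  0.5025] 0.07084490593202077 slope 30.16629453461952 yaw -20.00207011913167
corner [0.5859 0.4007 0.052 ]
corner [ 0.594  -0.0859  0.052 ]
corner [ 0.4352 -0.0876  0.052 ]
corner [0.4283 0.3963 0.052 ]
side corners [array([0.4337, 0.3902, 0.052 ]), array([0.5878, 0.3895, 0.052 ]), array([ 0.5955, -0.0895,  0.052 ]), array([ 0.4408, -0.0902,  0.052 ])]
lens [np.float64(0.4866719327234688), np.float64(0.1588312483969488), np.float64(0.4839802898784646), np.float64(0.15774086460598005)] centre [0.5109 0.1559 0.052 ] yaw y-axis [np.float64(0.948850430053647), np.float64(0.8187599779495467)]
saddle [0.584  0.2271 0.054 ]
saddle [0.4366 0.225  0.054 ]
saddle [0.5868 0.1006 0.054 ]
saddle [0.4385 0.0984 0.054 ]
tab top [0.5065 0.2203 0.092 ]
tab top [0.5091 0.0968 0.092 ]
tin [ 0.5066 -0.0301  0.038 ] sq [0.514  0.3399 0.022 ] sq ends [0.465  0.3543 0.022 ] [0.5638 0.3246 0.022 ]
restfoot [ 0.5572 -0.1659  0.    ]
restfoot [ 0.5034 -0.3216  0.    ]
restfoot side [ 0.4998 -0.3221  0.    ]
restfoot side [ 0.6547 -0.3788  0.    ]
```

Three knife-like things in the top view: a dark-handled one at (369,140) with a long blade, a dark-handled one at (333,145) with a stubby blade, and an orange one at (345,245). The first is the long knife, since it has a dark wood handle, a long blade and lies in the rest. The enlarged crop confirms it. The tin is in the right bay at about (264,186) and the wooden squeegee in the left bay at about (140,187). The pink bar at (163,134) is a look-alike.

Next I'll measure the knife ends and check IK.

```bash
cat >> h.py <<'E'
def Rx(zt,yt):
    z=np.array(zt,float);z/=np.linalg.norm(z); y=np.array(yt,float); y-=z*(y@z); y/=np.linalg.norm(y)
    return R.from_matrix(np.stack([np.cross(y,z),y,z],1)).as_quat()
TY=np.array([-0.0155,1,0]); TY/=np.linalg.norm(TY); TX=np.array([TY[1],-TY[0],0])
TC=np.array([0.5125,0.153,0])
E
python3 - <<'E'
from h import *
np.set_printoptions(precision=4,suppress=True)
T=lambda a,b:(a/6+300,b/6+90); S=lambda a,b:(a/6+265,b/6+220)
tip,e=tri(T(492,72),S(581,167)); print("tip",tip,e)
butt,e2=tri(T(311,545),S(60,280)); print("butt(end)",butt,e2, np.linalg.norm(tip-butt))
bol,e=tri(T(400,326),S(295,226)); print("wood/bolster top edge",bol,e)
riv=np.array([0.5634,-0.3032,0.0824])
yaw=np.radians(-20);kx=np.array([np.cos(np.pi/6)*np.cos(yaw),np.cos(np.pi/6)*np.sin(yaw),.5]);ky=np.array([-np.sin(yaw),np.cos(yaw),0]);kz=np.cross(kx,ky)
for p in (tip,butt,bol): print("along/lat/norm rel mid rivet",(p-riv)@kx,(p-riv)@ky,(p-riv)@kz)
for q in [(311,548),(288,535),(335,550)]: 
    # intersect top ray with knife top plane & underside plane
    o,v=ray("top",T(*q))
    for off in (0,-0.022):
        p0=riv+off*kz; s=((p0-o)@kz)/(v@kz); print(q,off,((o+s*v)-riv)@kx)
for q in [(492,72)]:
    o,v=ray("top",T(*q)); p0=riv-0.0095*kz; s=((p0-o)@kz)/(v@kz); print("tip on blade plane",((o+s*v)-riv)@kx)
q0=bot.read_q()
def ik(n,p,o): print(n,bot.inverse_kinematics(p,o))
ik("tabL",TC+[0,.07,.15],Rx([0,0,-1],TY))
for s in (1,-1): ik("knife",riv-0.022*kz,Rx(-kz,s*ky)); ik("knife up",riv+0.1*kz,Rx(-kz,s*ky))
for s in (1,-1): ik("place",TC+[0,.05,.008],Rx([0,0,-1],s*TX)); ik("place2",TC+[0,-.035,.008],Rx([0,0,-1],s*TX))
E
```

```text
tip [ 0.7137 -0.3573  0.1608] 0.0009944697431116
butt(end) [ 0.5185 -0.2893  0.0442] 0.0018191976614815198 0.2372928192965508
wood/bolster top edge [ 0.6108 -0.3232  0.1031] 0.0007658711533891777
along/lat/norm rel mid rivet 0.17755054177366852 0.0005794580894429059 -0.011995830237729536
along/lat/norm rel mid rivet -0.059713041882673394 -0.0022741169612893186 -0.009601864973691447
along/lat/norm rel mid rivet 0.05482960396158723 -0.0025650968888227435 -0.007749126411998135
(311, 548) 0 -0.05976239517216388
(311, 548) -0.022 -0.06486633257786134
(288, 535) 0 -0.05723995275138278
(288, 535) -0.022 -0.06228948002203718
(335, 550) 0 -0.056920234612006265
(335, 550) -0.022 -0.061962865429050704
tip on blade plane 0.1770864286220744
tabL [ 0.2733  0.4787  1.5474 -0.      1.1155 -1.313 ]
knife [-0.6907  0.5687  1.8461  0.6434  0.283  -2.4936]
knife up [-0.7381  0.3081  1.9054  0.4279  0.4747 -2.2973]
knife [-0.6907  0.5687  1.8461  0.6434  0.283   0.648 ]
knife up [-0.7381  0.3081  1.9054  0.4279  0.4747  0.8443]
place [ 0.2381  0.66    1.6961 -0.      0.7854  0.2226]
place2 [ 0.0805  0.6285  1.7696 -0.      0.7436  0.065 ]
place [ 0.2381  0.66    1.6961 -0.      0.7854 -2.919 ]
place2 [ 0.0805  0.6285  1.7696 -0.      0.7436 -3.0766]
```

```bash
cat >> h.py <<'E'
yaw=np.radians(-20);kx=np.array([np.cos(np.pi/6)*np.cos(yaw),np.cos(np.pi/6)*np.sin(yaw),.5]);ky=np.array([-np.sin(yaw),np.cos(yaw),0]);kz=np.cross(kx,ky)
RIV=np.array([0.5634,-0.3032,0.0824])
GU=RIV+0.0125*kx-0.022*kz   # underside, 75 mm from butt
Z=np.array([0,0,1.])
def q_grip(d): return Rx(-np.cos(d)*kz-np.sin(d)*kx,-ky)
def q_place(d): return Rx(-np.cos(d)*Z-np.sin(d)*TY,TX)
E
python3 - <<'E'
from h import *
np.set_printoptions(precision=3,suppress=True)
print(GU)
for dd in (0,8,12,16,20):
    d=np.radians(dd)
    for nm,p,o in [("g",GU+.001*kz,q_grip(d)),("up",GU+.1*kz,q_grip(d)),("hi",GU+[0,0,.15],q_grip(d)),("place",TC+[0,-.035,.008],q_place(d)),("placehi",TC+[0,-.035,.2],q_place(d))]:
        print(dd,nm,bot.inverse_kinematics(p,o))
E
```

```text
[ 0.584 -0.311  0.07 ]
0 g [-0.684  0.569  1.813  0.575  0.307  0.725]
0 up [-0.72   0.361  1.866  0.424  0.456  0.861]
0 hi [-0.683  0.36   1.656  0.277  0.645  1.055]
0 place [ 0.081  0.628  1.77  -0.     0.744  0.065]
0 placehi [ 0.081  0.371  1.571 -0.     1.199  0.065]
8 g [-0.66   0.59   1.69   0.238  0.507  1.072]
8 up [-0.691  0.396  1.742  0.209  0.65   1.085]
8 hi [-0.66   0.408  1.522  0.153  0.85   1.18 ]
8 place [ 0.163  0.647  1.74  -0.196  0.785  0.289]
8 placehi [ 0.163  0.393  1.546 -0.147  1.227  0.199]
12 g [-0.649  0.608  1.625  0.159  0.614  1.155]
12 up [-0.677  0.419  1.679  0.146  0.751  1.15 ]
12 hi [-0.648  0.438  1.453  0.112  0.953  1.22 ]
12 place [ 0.203  0.661  1.723 -0.284  0.817  0.388]
12 placehi [ 0.203  0.408  1.533 -0.217  1.247  0.261]
16 g [-0.638  0.63   1.558  0.104  0.722  1.212]
16 up [-0.664  0.446  1.614  0.1    0.852  1.198]
16 hi [-0.638  0.471  1.382  0.079  1.056  1.251]
16 place [ 0.241  0.679  1.704 -0.364  0.856  0.479]
16 placehi [ 0.241  0.426  1.521 -0.285  1.271  0.321]
20 g [-0.628  0.656  1.489  0.065  0.831  1.252]
20 up [-0.652  0.476  1.548  0.064  0.952  1.235]
20 hi [-0.628  0.507  1.309  0.052  1.159  1.275]
20 place [ 0.278  0.699  1.684 -0.435  0.9    0.56 ]
20 placehi [ 0.278  0.446  1.508 -0.35   1.299  0.376]
```

Run:
```python
from h import *
np.set_printoptions(precision=4,suppress=True)
o=Rx([0,0,-1],TY)
bot.set_gripper(0.55); 
p=np.array([0.511,0.222,0]) 
bot.goto(p+[0,0,.15],o); 
print(bot.read_clock(), bot.read_eef_pos())
bot.movel(p+[0,0,.068],o,until_force=8)
print(bot.read_eef_pos(),bot.read_contact_force())
bot.set_gripper(0.0)
print(bot.read_gripper_width(),bot.read_contact_force(),bot.read_clock())
t=crop("top",105,145,190,80,4,"a1.png"); crop("side",215,60,110,130,5,"a1s.png")
```

```text
2.3167 [0.5107 0.2228 0.1502]
[0.5114 0.2225 0.0687] [-0.4259 -0.4726  0.5239]
0.10186905029031244 [-0.226   2.9297  5.6846] 3.4417
```

View pics/a1.png

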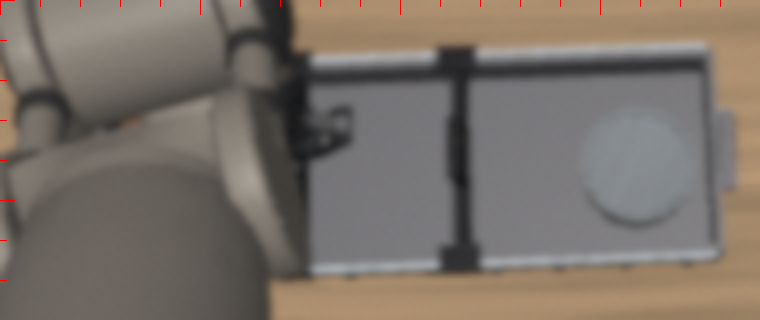

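View pics/a1s.png

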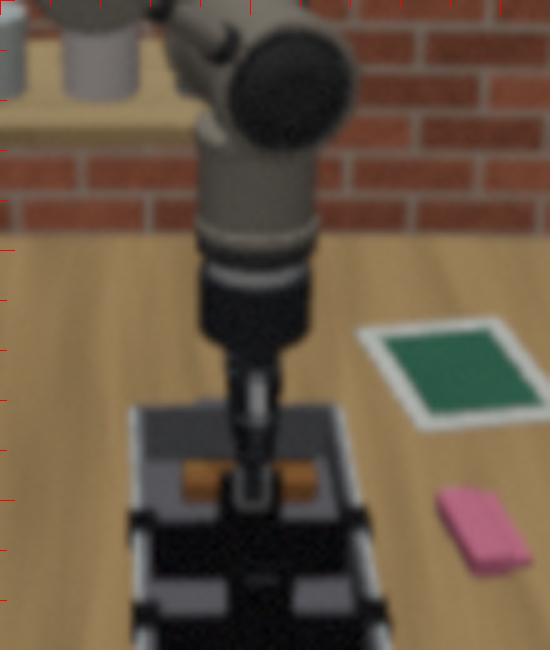

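The side view shows the fingers closed on the left tab at about (265,152), with a width reading of about 9 mm, which fits the 10 mm tab. I'll slide it outwards now, then do the right one.

Run:
```python
from h import *
np.set_printoptions(precision=4,suppress=True)
o=Rx([0,0,-1],TY)
p=bot.read_eef_pos(); print(p)
e=p+TY*(0.298-p[1]); e[2]=p[2]
bot.movel(e,o,feed=0.1)
print(bot.read_eef_pos(),bot.read_contact_force(),bot.read_gripper_width())
bot.set_gripper(0.5); e=bot.read_eef_pos(); print(e,bot.read_contact_force())
bot.movel(e+[0,0,.075],o)
p=np.array([0.513,0.0975,0])
bot.goto(p+[0,0,.15],o)
bot.movel(p+[0,0,.068],o,until_force=8)
bot.set_gripper(0.0)
p=bot.read_eef_pos(); print("R",p,bot.read_gripper_width(),bot.read_contact_force())
e=p+TY*(0.030-p[1]); e[2]=p[2]
bot.movel(e,o,feed=0.1)
print(bot.read_eef_pos(),bot.read_contact_force(),bot.read_gripper_width())
bot.set_gripper(0.5); e=bot.read_eef_pos()
bot.movel(e+[0,0,.1],o)
g=GU+0.09*kz
bot.goto(g,q_grip(np.radians(12)))
print(bot.read_clock(),bot.read_eef_pos(),g)
crop("top",105,145,190,80,4,"a2.png"); crop("side",205,80,190,190,4,"a2s.png")
```

```text
[0.5117 0.2226 0.0693]
[0.5102 0.2985 0.0693] [-2.9709  2.6387  3.5795] 0.10270067763623604
[0.5108 0.2977 0.0693] [ 0.6282  0.3529 -0.4532]
R [0.5137 0.0978 0.0692] 0.09969114036360852 [-0.9818  2.2532  6.1237]
[0.515  0.0296 0.0692] [ 1.35   -2.6249 -1.9036] 0.10421966104150715
11.9 [ 0.5417 -0.295   0.1474] [ 0.5416 -0.2953  0.1475]
```

View pics/a2.png

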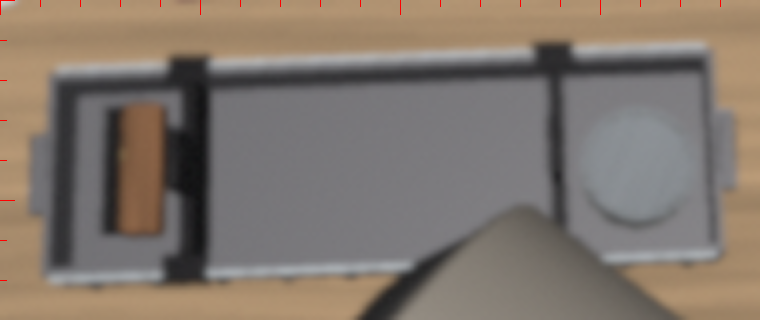

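View pics/a2s.png

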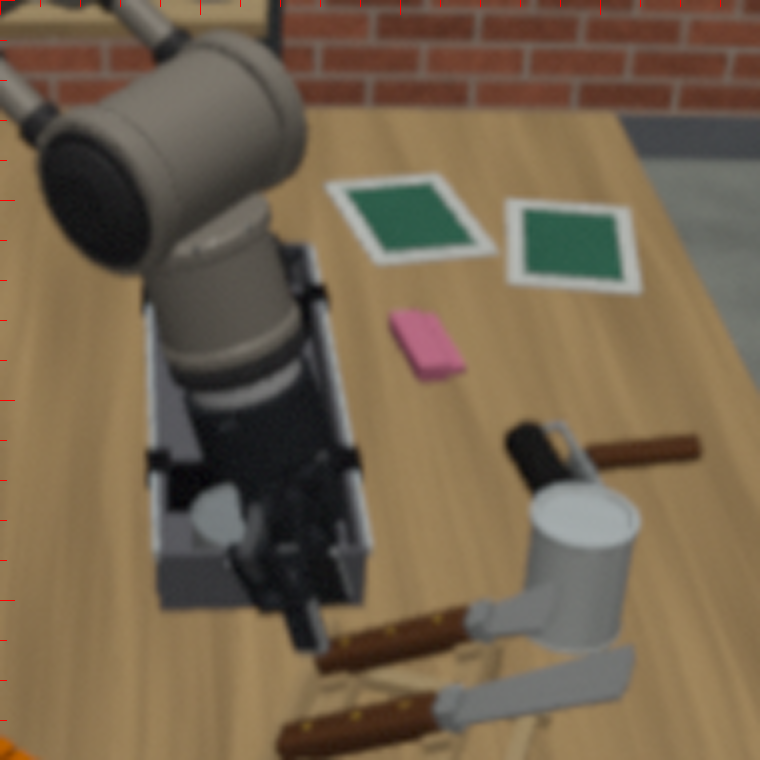

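The top view shows the left divider at crop column 188 and the right at 555, and the squeegee (142,170) and tin (637,166) have not shifted. The tabs are about 268 mm apart. Next I'll descend on the long knife.

Run:
```python
from h import *
np.set_printoptions(precision=4,suppress=True)
o=q_grip(np.radians(12))
print(bot.movel(GU+0.02*kz,o)); print(bot.movel(GU+0.0*kz,o,feed=0.05,until_force=8))
print(bot.read_eef_pos(),GU,bot.read_contact_force())
crop("top",300,90,100,100,6,"a3.png"); crop("side",255,200,120,100,6,"a3s.png")
```

```text
False
False
[ 0.5839 -0.3106  0.0693] [ 0.5839 -0.3107  0.0696] [-0.694   0.2657  0.0295]
```

View pics/a3.png

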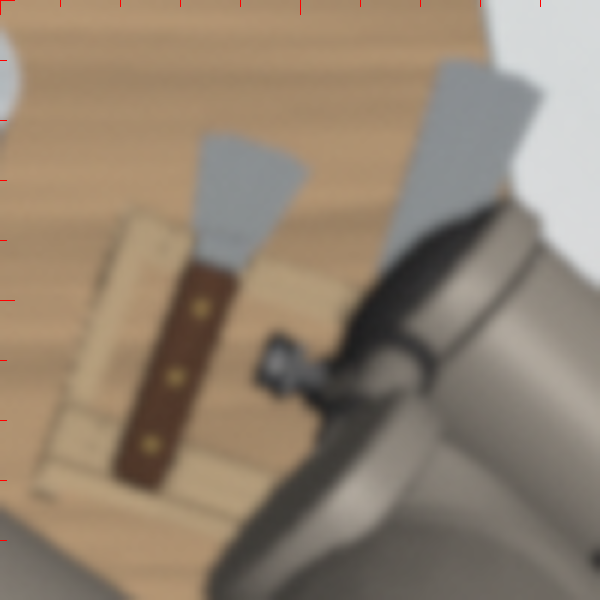

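View pics/a3s.png

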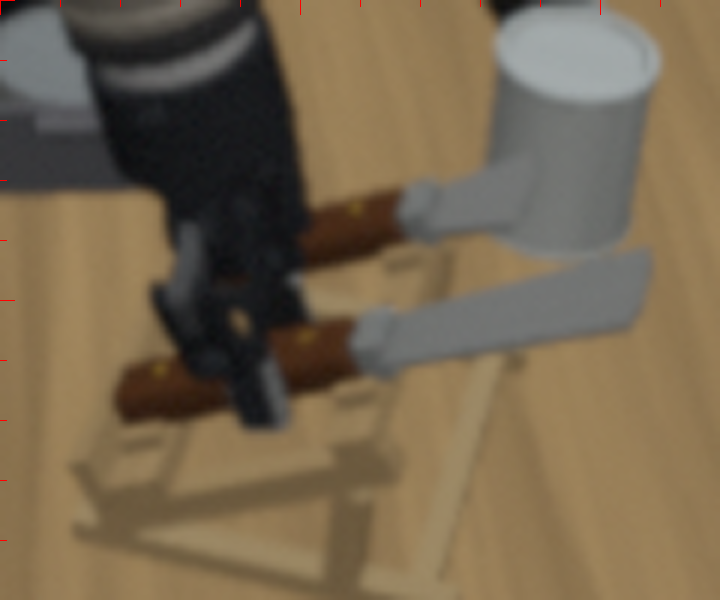

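The fingers straddle the long knife's handle between the two slats, with the near finger at about side (299,265). I'll close and lift.

Run:
```python
from h import *
np.set_printoptions(precision=4,suppress=True)
o=q_grip(np.radians(12))
bot.set_gripper(0.0); print(bot.read_gripper_width(),bot.read_contact_force())
p=bot.read_eef_pos()
bot.movel(p+0.03*kz,o,feed=0.06); bot.movel(p+0.03*kz+[0,0,0.12],o,feed=0.15)
print(bot.read_gripper_width(),bot.read_contact_force(),bot.read_eef_pos(),bot.read_clock())
d=np.radians(12)
mid=TC+TY*((0.2977+0.0296)/2-TC[1]); print(mid)
e=mid-TY*0.045
bot.goto(e+[0,0,.16],q_place(d))
print(bot.read_eef_pos(),bot.read_clock())
for n in("top","side"): 
    cv2.imwrite(f"pics/{n}4.png",cv2.resize(bot.read_camera(n)[...,::-1][:300 if n=="side" else 384],None,fx=1.5,fy=1.5))
crop("side",200,90,150,150,5,"a4s.png")
```

```text
0.31518896782836986 [-1.8069  0.6888  4.1031]
0.3123060652090189 [ 0.3619  0.1549 -2.0785] [ 0.5694 -0.3052  0.2148] 15.15
[0.5123 0.1636 0.    ]
[0.5134 0.1179 0.1601] 16.7417
```

View pics/top4.png

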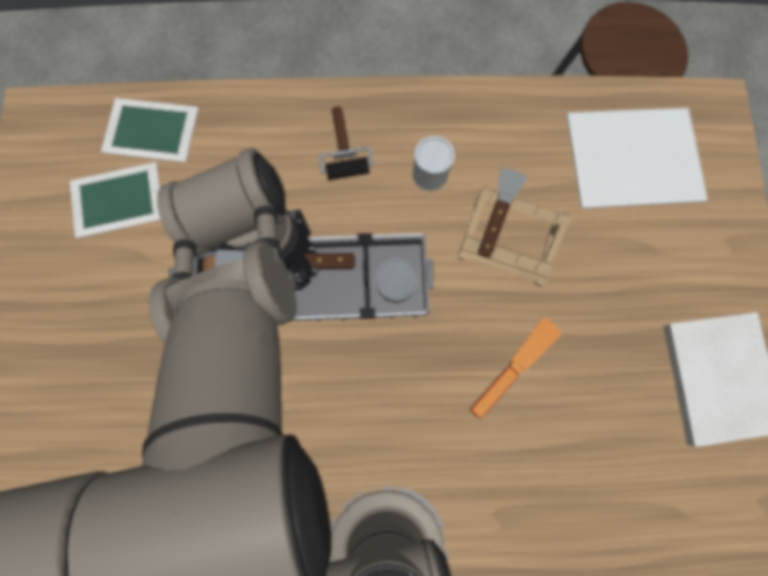

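View pics/a4s.png

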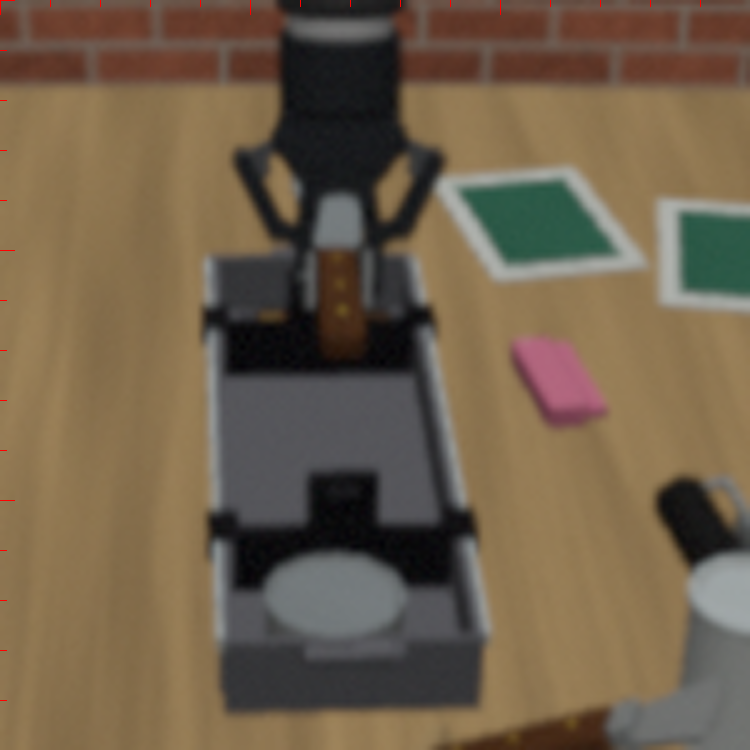

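The knife is held lengthwise above the middle bay, blade towards +y. I'll check its pitch and position from the rivets before lowering.

Run:
```python
from h import *
np.set_printoptions(precision=4,suppress=True)
t=crop("top",195,150,50,40,14,"a5.png"); s=crop("side",240,125,60,45,12,"a5s.png")
```

```text
(no output)
```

View pics/a5.png

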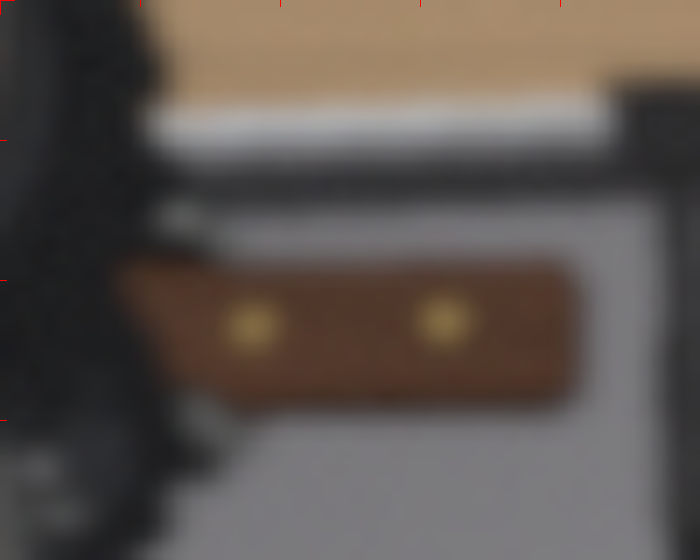

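View pics/a5s.png

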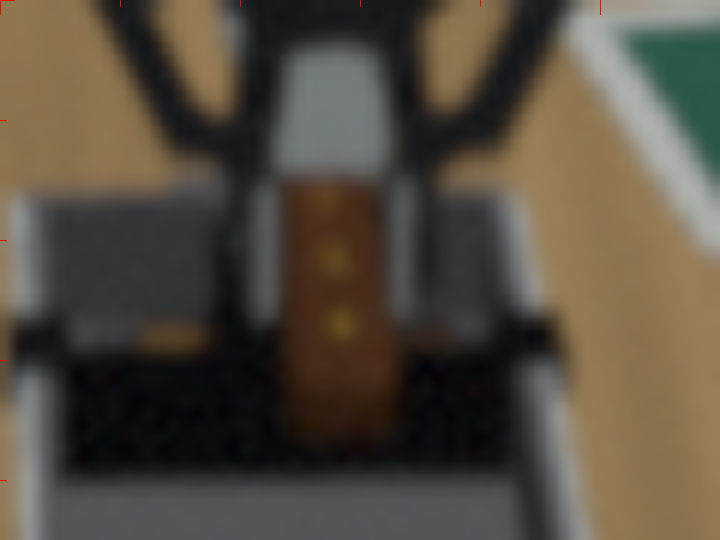

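Run:
```python
from h import *
np.set_printoptions(precision=4,suppress=True)
T=lambda a,b:(a/14+195,b/14+150); S=lambda a,b:(a/12+240,b/12+125)
a,e=tri(T(252,327),S(334,261)); b,e2=tri(T(445,321),S(341,325)); print(a,e,b,e2)
v=a-b; print("len",np.linalg.norm(v),"pitch",np.degrees(np.arcsin(v[2]/np.linalg.norm(v))),"yaw vs y",np.degrees(np.arctan2(-v[0],v[1])))
p=bot.read_eef_pos(); print("mid rivet rel TCP",a-p)
```

```text
[0.5145 0.104  0.1802] 0.0018361147703945895 [0.5148 0.0688 0.1807] 0.001694280079665266
len 0.03516605342900901 pitch -0.6727498986234672 yaw vs y 0.45567310445367415
mid rivet rel TCP [ 0.0012 -0.0139  0.0202]
```

The knife is level (pitch -0.7°, yaw 0.5°). Its centre is at about y=0.163, and the bay centre is at 0.1637. I'll lower it until it touches.

Run:
```python
from h import *
np.set_printoptions(precision=4,suppress=True)
o=q_place(np.radians(12))
p=bot.read_eef_pos(); p[0]-=0.001;
g=lambda z: np.array([p[0],p[1]+0.0005,z])
print(bot.movel(g(0.06),o,feed=.12,until_force=8), bot.movel(g(0.02),o,feed=.05,until_force=6))
print(bot.read_eef_pos(),bot.read_contact_force())
r=bot.movel(g(0.003),o,feed=.02,until_force=5)
print(r,bot.read_eef_pos(),bot.read_contact_force(),bot.read_wrist_torque(),bot.read_clock())
crop("side",220,100,100,140,4,"a6s.png"); crop("top",105,145,190,80,4,"a6.png")
```

```text
False False
[0.5125 0.1185 0.0202] [ 0.3743  0.353  -0.8456]
True [0.5123 0.1184 0.0073] [0.0293 0.6374 6.4838] [-0.0496  0.1635 -0.0196] 19.5667
```

View pics/a6s.png

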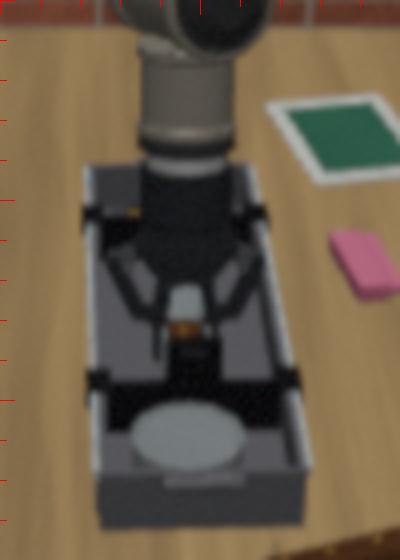

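View pics/a6.png

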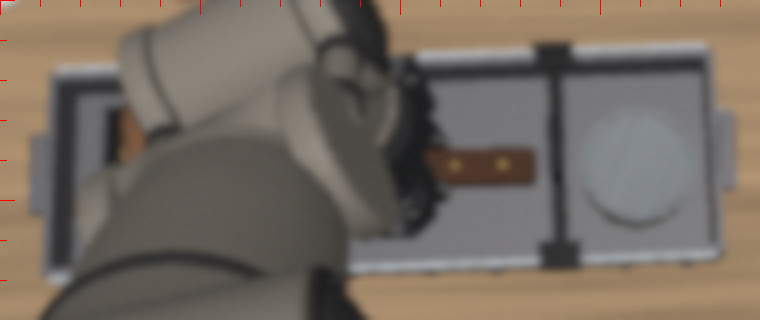

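It touched down at TCP z=0.0073 (expected 0.008) with the knife still level. I'll release, retreat and check.

Run:
```python
from h import *
np.set_printoptions(precision=4,suppress=True)
o=q_place(np.radians(12))
bot.set_gripper(0.55); p=bot.read_eef_pos(); print(p,bot.read_contact_force(),bot.read_gripper_width())
bot.movel(p+[0,0,.02],o,feed=.05); bot.movel(p+[0,0,.2],o)
bot.goto([0.134,0.508,0.231],[0.129,0.9916,0,0])
bot.sleep(0.3)
print(bot.read_contact_force(),bot.read_clock())
crop("side",220,130,100,110,5,"a7s.png"); crop("top",105,145,190,80,4,"a7.png"); cv2.imwrite("pics/a7full.png",bot.read_camera("top")[...,::-1])
```

```text
[0.5115 0.1183 0.0063] [-0.1769  0.0552 -0.1972] 0.5492173450983406
[0.5696 0.739  0.0033] 24.1417
```

View pics/a7s.png

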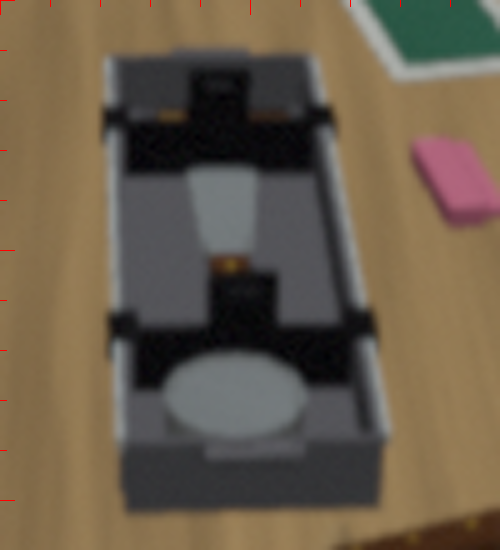

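View pics/a7.png

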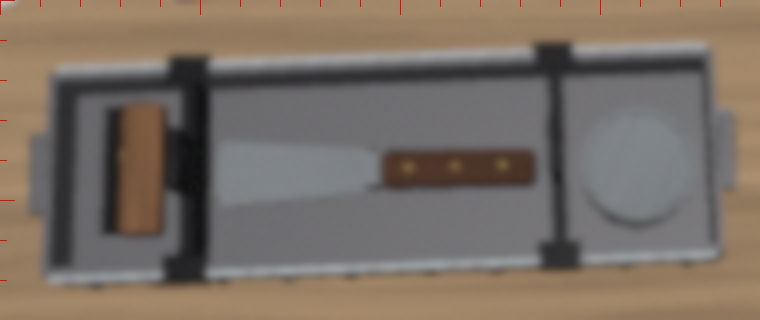

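View pics/a7full.png

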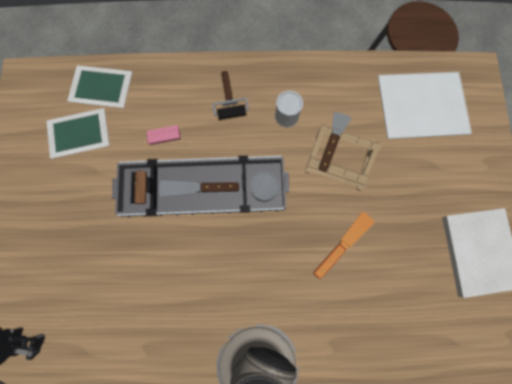

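Run:
```python
from h import *
np.set_printoptions(precision=4,suppress=True)
c=lambda a,b:(a/4+105,b/4+145)
tip=plane("top",c(217,173),.017); butt=plane("top",c(535,168),.022)
print(tip,butt,(tip+butt)/2,np.linalg.norm(tip-butt))
for q in [(188,67),(184,267),(553,54),(559,255)]: print("saddle",plane("top",c(*q),.054))
print(bot.read_qvel()); bot.job_done()
```

```text
[0.5116 0.2846 0.017 ] [0.5099 0.0455 0.022 ] [0.5108 0.1651 0.0195] 0.23914720367917
saddle [0.5839 0.2987 0.054 ]
saddle [0.4357 0.2961 0.054 ]
saddle [0.5885 0.0301 0.054 ]
saddle [0.4393 0.0277 0.054 ]
[ 0.0039 -0.0001  0.0006  0.0009  0.0021 -0.0005]
the job is handed in; nothing more can be done
```

I slid both dividers outwards by gripping their tabs, then lifted the long knife off the rest and laid it in the middle bay, blade towards +y. It touched the floor at about 6 N before I released it. The job was handed in at about 24 s of the 64 s allowed.

- **Dividers:** the tabs are about 268 mm apart, both from the gripper position when I let go of each and from the last picture (252 mm needed).
- **Knife:** its ends measured 239 mm apart, which fits the 240 mm knife. Its middle is about 1–2 mm from the bay's centre, and its line is within about 1° of the tote's length. It looks flat on the floor in both views.
- **Tin and squeegee:** neither had visibly shifted in the last top view compared with the first.
- **Short knife, roller, paint can and look-alikes:** also unshifted, by eye in the last top view.

No check failed. The only disagreement was between the two cameras, which differed by 3–6 mm on the tote's position along its length and across it. I worked to a mean of the two, and the clearances at the tin, squeegee and knife ends covered that.

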